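# Fit the missing parts in three electricity-meter bases

### The job

Complete the three meter bases on the bench: one lacks its relay, one lacks its blue current coil, and one lacks both its coil and its transformer. Fit a good part in every empty bay, upright and flat on the bay floor, centred on its grey-green pad, the relay and the transformer square to the base (either way round); set each down gently rather than dropping it. Leave the rejects, the parts with a red sticker on top, where they lie.

Things in the scene. Friction and masses are not known exactly. Their poses are not given: they have to be found in the camera images.
- base_a: White open meter base, relay bay empty. 138 (x) x 156 (y) x 40 mm, fixed. Origin: centre of underside, on the bench. Terminal block with brass screws: x -69 to -40. Behind it 3 bays, floor at z 10, 47 mm wide in y, x -40 to 66; 3 mm ribs between them, top at z 20; outer walls 3 mm. Green pads mark bay middles: coil (round) at x 13, y 51; relay (oblong) x 13, y 0; transformer (cross) x 13, y -51.
- base_b: White open meter base, the same mould, size, origin and bays as base_a (coil bay at x 13, y 51 mm; relay x 13, y 0; transformer x 13, y -51; floor at z 10 mm), but in this one only the coil bay is empty. Fixed to the bench. Parts already fitted are fixed too and look like the loose ones.
- base_c: White open meter base, the same mould, size, origin and bays as base_a (coil bay at x 13, y 51 mm; relay x 13, y 0; transformer x 13, y -51; floor at z 10 mm), but in this one the coil bay and the transformer bay are empty. Fixed to the bench. Parts already fitted are fixed too and look like the loose ones.
- coil_1: Round blue current coil, 34 mm diameter, 22 mm high, solid, a dark hole marked in the middle of its top. Origin: centre of its underside, z up; about 50 g. Good: no sticker. The two good coils are alike: either may go in either base.
- coil_2: Round blue current coil, 34 mm diameter, 22 mm high, solid, a dark hole marked in the middle of its top. Origin: centre of its underside, z up; about 50 g. Good: no sticker. The two good coils are alike: either may go in either base.
- relay: Black box relay, 36 (x) x 28 (y) x 24 mm high, two grey strips on top along x, copper blades in its y sides (2 mm proud); plain x faces to grip, 36 mm apart. Origin: centre of its underside, z up; about 45 g. Good: no sticker. Goes in with its x along the base's x, either way round.
- transformer: Transformer: laminated steel core 36 (x) x 18 (y) x 28 mm high, with a yellow winding 22 (x) x 30 (y) mm, 24 mm high, about its middle; grip the core's end faces, 36 mm apart in x. Origin: centre of its underside, z up; about 110 g. Good: no sticker. Goes in with its x along the base's x, either way round.
- reject_coil: Round blue current coil, 34 mm diameter, 22 mm high, solid, a dark hole marked in the middle of its top. Origin: centre of its underside, z up; about 50 g. Red sticker 30 x 14 mm across the top: a reject, stays where it lies.
- reject_relay: Black box relay, 36 (x) x 28 (y) x 24 mm high, two grey strips on top along x, copper blades in its y sides (2 mm proud); plain x faces to grip, 36 mm apart. Origin: centre of its underside, z up; about 45 g. Red sticker 30 x 14 mm across the top: a reject, stays where it lies.
- reject_transformer: Transformer: laminated steel core 36 (x) x 18 (y) x 28 mm high, with a yellow winding 22 (x) x 30 (y) mm, 24 mm high, about its middle; grip the core's end faces, 36 mm apart in x. Origin: centre of its underside, z up; about 110 g. Red sticker 30 x 14 mm across the top: a reject, stays where it lies.
There are look-alikes about, which are no part of the job. What is shaped like the coil_1 but pink or turquoise is not meant.

How it is judged:
By the outcome, as a careful person would: the job done as asked, in the order asked, and still so for the second after the job is handed in, with the robot touching nothing.
It also fails if it takes over 101 s, if anything falls off the work surface, if the arm or the gripper's body presses on something with over 40 N, if the wrist force passes 120 N, or if a joint passes its speed limit or range.

### The arm

A 6-joint arm with a two-finger parallel gripper is mounted at the origin on the work surface. World frame = base frame: x ahead of the robot, y to its left, z up, the work surface at z = 0. Lengths are in m, angles in rad, forces in N, time in s.
With the tool pointing down it reaches from about 0.425 to 0.95 m from the base axis. Payload 3.5 kg.
Tool frame: the origin (TCP) lies midway between the tips of the shut fingers; the grasp point (between the pads) lies 19 mm behind it; z points along the fingers, y is the line along which they close (so a half turn about z gives the same grasp; the last joint's range is limited). The gripper opens to 85 mm and grips with 20 to 120 N. Pads are 22 mm wide; open, the fingers measure 114 mm over their backs; the gripper's body (76 mm by 85 mm) begins 54 mm behind the grasp point. The pads swing forward as they close: fully open they stand 13 mm farther back than shut.
Start: joints at [-1.267, 0.286, 1.577, -0, 1.279, -0.15], TCP at [0.296, -0.607, 0.231] pointing down, gripper open.
Joint ranges: [-2.77, 2.77], [-0.9, 2.22], [0.21, 2.48], [-1.53, 4.67], [0.24, 2.81], [-2.84, 2.84]. Speed limits (rad/s): [2.79, 2.79, 3.14, 3.14, 3.14, 3.14].

### API

Orientations are given as a unit quaternion [x, y, z, w].
In Python, from plant import ctrl gives the robot as it stands.
- The arm moves only by the tool arm_command, never from a script. Its argument "steps" is one flat list of numbers, 5 for each row, row after row: the opening in per cent of the stroke, from 0 (shut) to 100 (fully open), then the shift along the tool's x, y, z each as a share of 25 mm, from -1 to 1, then the turn about the tool's z as a share of 0.1 rad, from -1 to 1. In form: [grip, tx, ty, tz, spin, grip, tx, ty, tz, spin, ...]. A call has 1 to 8 rows; each row shifts and turns the commanded pose from where the row before left it, along the tool's axes as they then stand; what a row does not reach is not made up. A row lasts 1/12 s, in which the tool goes at most 41.7 mm and 7.16 degrees, less where a joint would pass 70% of its speed; a pose out of reach is approached as far as the arm can. A call with a number of a shift or a turn outside -1 to 1 is refused whole. A call with a gripper value outside its range is refused whole. The fingers move at their own pace and stop on an object; "squeeze" is the grip in N (left out, the last holds). Time passes only in rows, so rows that do not move let the fingers close. It gives the time, the measured TCP pose, the force, the opening and the grip force at its end, in the units of the state.
- ctrl.get_state(): the state, without advancing time (a new reading comes with each control period).
- ctrl.read_camera(name): name is "scene" or "side" or "wrist"; returns the picture (420x560x3 uint8, red, green, blue); there is no depth.
- ctrl.camera_model(name): a dict with "intrinsics" (3x3 intrinsics, pixels), "D" ([k1, k2, p1, p2, k3] as OpenCV has them; the pictures are not rectified), "rvec" (rotation vector, rad) and "tvec" (3), from world to camera coordinates, as OpenCV has them. Camera axes: x right, y down, z forward; pixel columns grow to the right and rows downward; lengths in m; the calibration is good to about 2 mm. A picture is of the moment at which its call begins: read the wrist's pose just before it. camera_model takes no time and is no camera call; for the wrist camera it gives the pose at the moment of the call.
- ctrl.sign_off(): hands the job in; it is judged then, once.
The state is a dict: "time": time; "qpos": joint angles; "dq": joint speeds; "joint_efforts": joint torques, N m; "eef_pos": TCP position; "tcp_rot": TCP orientation; "contact_force": force on the tool from outside, world axes, zero at the start; "wrist_torque": the same for the moment, N m; "opening": opening from 0.0 (shut) to 1.0 (fully open); "finger_force": force on a finger pad.
Only numpy, scipy, OpenCV 4.12 (cv2) and the standard library are available. Lean on these libraries where they do the work, as an engineer would, in place of code of your own. Each camera call takes 0.05 s, during which the arm holds its last target. There are 200 camera calls.

## Working session

There is one attempt and no reset: what is moved stays moved. The work goes in short steps, Python scripts to look and compute and a tool call to move; the robot and the scene stay as the last step left them, time stands still between calls to the robot, and variables do not carry over. Pictures are saved under pics/ and viewed, at most 18 in all, crops included, and the job is handed in when it is done.

Besides the shell and the picture viewer there is one more tool, called after ">>>" by a JSON object that holds its "api" and its "payload", one argument or row to a line. arm_command: Moves the arm, as the interface text tells. Its arguments: {"type":"object","properties":{"steps":{"type":"array","items":{"type":"number"}},"squeeze":{"type":"number"}},"required":["steps"]}

```bash
mkdir -p pics; ls; python3 - <<'E'
from plant import ctrl
import cv2
print(ctrl.get_state())
for n in("scene","side"):
    cv2.imwrite(f"pics/{n}0.png",ctrl.read_camera(n)[:,:,::-1]); m=ctrl.camera_model(n); print(n,m)
E
```

```text
pics
{'time': 0.0, 'qpos': array([-1.26699614e+00,  2.87203752e-01,  1.57816788e+00, -2.38263738e-06,
        1.27857928e+00, -1.49993217e-01]), 'dq': array([ 6.92263756e-04,  3.54828132e-05, -5.85829877e-04,  2.06877530e-03,
        3.97911348e-04, -1.21049198e-03]), 'joint_efforts': array([-6.91380847e-04, -4.05987847e+01, -2.92628521e+01, -1.58770313e-04,
        5.80392749e-03, -3.59948444e-07]), 'eef_pos': array([ 0.29573929, -0.60604324,  0.22992671]), 'tcp_rot': array([ 9.74368433e-01,  2.24955032e-01, -9.17270905e-05, -1.17555993e-03]), 'contact_force': array([-0.10140961, -0.47458916, -0.20520273]), 'wrist_torque': array([ 0.02174804,  0.0379076 , -0.02523669]), 'finger_force': 0.0, 'opening': 0.997674644738432}
scene {'intrinsics': array([[468.32415787,   0.        , 272.14590286],
       [  0.        , 468.32415787, 217.54258168],
       [  0.        ,   0.        ,   1.        ]]), 'D': array([-0.01001052,  0.        ,  0.        ,  0.        ,  0.        ]), 'rvec': array([ 0.72591917,  2.45368707, -1.34555355]), 'tvec': array([ 0.40987211, -0.11352159,  1.31052029])}
side {'intrinsics': array([[404.42761996,   0.        , 277.11165926],
       [  0.        , 404.42761996, 204.06773498],
       [  0.        ,   0.        ,   1.        ]]), 'D': array([0.01342643, 0.        , 0.        , 0.        , 0.        ]), 'rvec': array([ 2.3719566 , -0.16742996,  0.05655177]), 'tvec': array([-0.46723615,  0.06765429,  0.87604478])}
```

View pics/scene0.png

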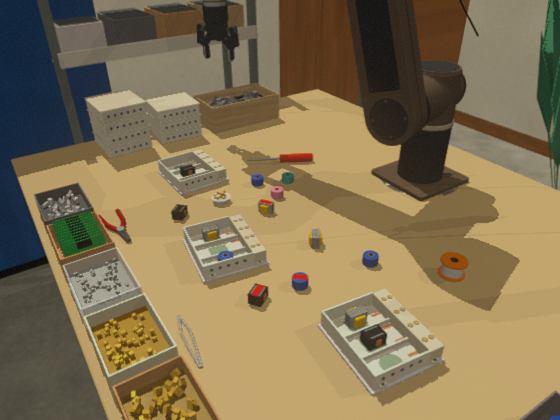

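View pics/side0.png

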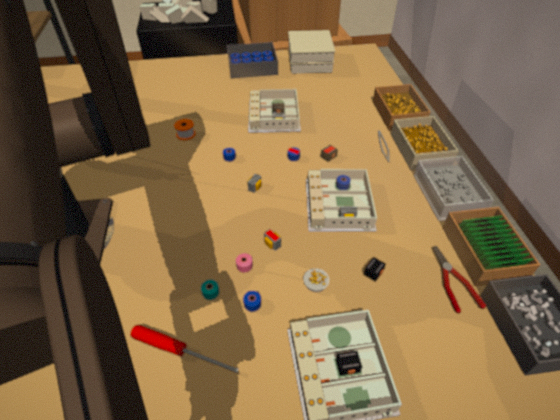

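Scene: the bases are c (192,172, coil and transformer bays empty), a (224,245, relay bay empty) and b (380,338, coil bay empty).

Candidates in the scene view:
- **Coils:** good (257,180) and (370,258). Not wanted: stickered (300,282), pink (277,192), turquoise (288,178), and the orange spool (453,265).
- **Relays:** good (180,212), stickered (258,294).
- **Transformers:** good (315,238), stickered (266,206).

The side view agrees: coils at (252,300) and (229,154), relay (375,268), transformer (255,183).

```bash
cat > h.py <<'E'
import numpy as np, cv2
from plant import ctrl
def ray(m,px):
    n=cv2.undistortPoints(np.array(px,float).reshape(-1,1,2),m["intrinsics"],m["D"]).reshape(-1,2)
    R=cv2.Rodrigues(m["rvec"])[0]; c=-R.T@m["tvec"].reshape(3)
    return c,np.c_[n,np.ones(len(n))]@R
def plane(m,px,z):
    c,d=ray(m,px); return c+d*((z-c[2])/d[:,2])[:,None]
def proj(m,p): return cv2.projectPoints(np.array(p,float).reshape(-1,1,3),m["rvec"],m["tvec"],m["intrinsics"],m["D"])[0].reshape(-1,2)
E
python3 - <<'E'
from h import *
P={"coilN":((257,180),(252,300),.011),"coilF":((370,258),(229,154),.011),"relay":((180,212),(375,268),.012),"trafo":((315,238),(255,183),.014),
"rejT":((266,206),(272,239),.014),"rejC":((300,282),(294,154),.011),"rejR":((258,294),(329,153),.012),"a":((224,245),(340,200),.02),"b":((380,338),(275,110),.02),"c":((192,172),(345,365),.02)}
ms,md=ctrl.camera_model("scene"),ctrl.camera_model("side")
for k,(s,d,z) in P.items(): print(k,plane(ms,[s],z)[0,:2].round(3),plane(md,[d],z)[0,:2].round(3))
w=ctrl.camera_model("wrist"); R=cv2.Rodrigues(w["rvec"])[0]; print(w, "campos",-R.T@w["tvec"].reshape(3),R)
a=ctrl.read_camera("scene")[:,:,::-1]; b=ctrl.read_camera("side")[:,:,::-1]
t=[cv2.resize(a[155:275,150:320],None,fx=3.2,fy=3.2,interpolation=2)[:384,:544],]
cv2.imwrite("pics/crop1.png",cv2.resize(b[130:330,200:400],(600,600),interpolation=2))
E
```

```text
coilN [ 0.393 -0.223] [ 0.394 -0.223]
coilF [0.374 0.211] [0.375 0.21 ]
relay [ 0.637 -0.186] [ 0.64  -0.187]
trafo [0.429 0.091] [0.431 0.089]
rejT [ 0.447 -0.088] [ 0.449 -0.087]
rejC [0.541 0.192] [0.542 0.186]
rejR [0.629 0.177] [0.631 0.175]
a [0.614 0.008] [ 0.615 -0.002]
b [0.518 0.393] [0.518 0.38 ]
c [ 0.528 -0.353] [ 0.532 -0.368]
{'intrinsics': array([[303.87646232,   0.        , 277.68137891],
       [  0.        , 303.87646232, 212.26134026],
       [  0.        ,   0.        ,   1.        ]]), 'D': array([-0.00237483,  0.        ,  0.        ,  0.        ,  0.        ]), 'rvec': array([-2.41927129,  1.51205342,  0.25289087]), 'tvec': array([-0.67353034, -0.04111251,  0.38058107])} campos [ 0.37072022 -0.56930587  0.37233407] [[ 0.43794431 -0.89900051 -0.00169399]
 [-0.85062565 -0.41498702  0.32283398]
 [-0.2909309  -0.13994235 -0.94645409]]
```

View pics/crop1.png

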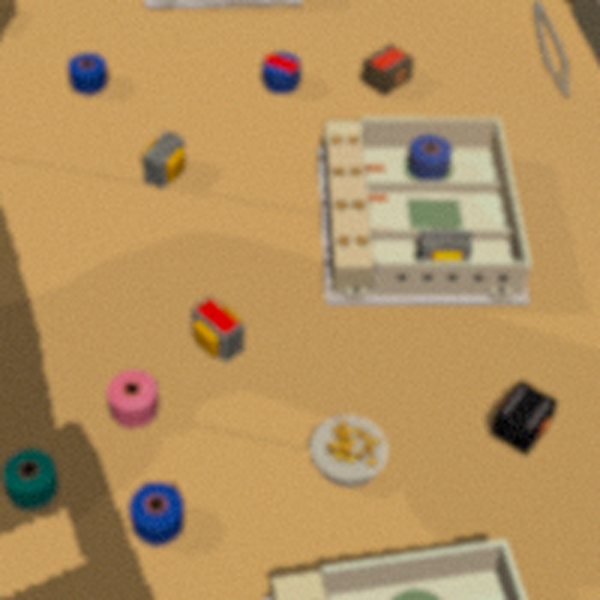

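Close crop: the coils at crop (155,512) and (88,73), the relay (523,415) and the transformer (163,160) carry no sticker. The look-alikes are pink (133,397) and turquoise (30,478). I'll move over the middle and look with the wrist camera.

>>> {"api": "arm_command", "payload": {
  "steps": [100,0.98,-0.51,0,0,100,0.98,-0.51,0,0,100,0.98,-0.51,0,0,100,0.98,-0.51,0,0,100,0.98,-0.51,0,0,100,0.98,-0.51,0,0,100,0.98,-0.51,0,0,100,0.98,-0.51,0,0]
}}

```text
time: 0.87
eef_pos: [0.4279, -0.4278, 0.2311]
tcp_rot: [0.974, 0.225, -0.0, -0.0]
contact_force: [-0.2, 0.5, -0.6]
opening: 1.001
finger_force: 0.0
```

>>> {"api": "arm_command", "payload": {
  "steps": [100,0.98,-0.51,0,0,100,0.98,-0.51,0,0,100,0.98,-0.51,0,0,100,0.98,-0.51,0,0,100,0.98,-0.51,0,0,100,0.98,-0.51,0,0,100,0,0,0,0,100,0,0,0,0]
}}

```text
time: 1.53
eef_pos: [0.5264, -0.2947, 0.2311]
tcp_rot: [0.974, 0.226, -0.0, -0.0]
contact_force: [-0.5, -0.1, 0.5]
opening: 1.003
finger_force: 0.0
```

```bash
python3 - <<'E'
from h import *
s=ctrl.get_state(); m=ctrl.camera_model("wrist"); im=ctrl.read_camera("wrist"); print(s["time"],s["eef_pos"],s["tcp_rot"])
np.savez("w1.npz",im=im,**m); cv2.imwrite("pics/w1.png",im[:,:,::-1])
E
```

```text
1.5333 [ 0.52644137 -0.29470529  0.23109082] [ 9.74059201e-01  2.26293148e-01 -2.82015766e-04 -6.46994218e-05]
```

View pics/w1.png

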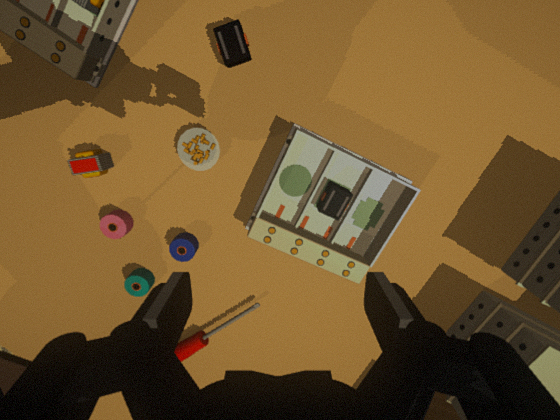

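The wrist view shows base c with pads at (295,180) and (369,213), the good relay at (231,43), the good coil at (183,247), the reject transformer at (85,165) and part of base a at top left. I'll measure base c and the relay.

```bash
cat >> h.py <<'E'
def blobs(im,lo,hi,amin=30,roi=None):
    h=cv2.cvtColor(im,cv2.COLOR_RGB2HSV); k=cv2.inRange(h,np.array(lo),np.array(hi))
    if roi is not None:
        z=np.zeros_like(k); x0,y0,x1,y1=roi; z[y0:y1,x0:x1]=255; k&=z
    k=cv2.morphologyEx(k,cv2.MORPH_CLOSE,np.ones((3,3)))
    c,_=cv2.findContours(k,cv2.RETR_EXTERNAL,cv2.CHAIN_APPROX_NONE)
    return sorted([x for x in c if cv2.contourArea(x)>amin],key=cv2.contourArea,reverse=True)
def cen(c):
    m=cv2.moments(c); return m["m10"]/m["m00"],m["m01"]/m["m00"]
E
python3 - <<'E'
from h import *
w=dict(np.load("w1.npz")); im=w["im"]; hsv=cv2.cvtColor(im,cv2.COLOR_RGB2HSV)
for p in[(295,180),(369,213),(183,240),(225,45),(238,50),(235,30),(300,160),(280,210),(345,195)]: print(p,hsv[p[1],p[0]])
def rep(n,m,im,lo,hi,roi,z,amin=30):
    for c in blobs(im,lo,hi,amin,roi)[:4]:
        P=plane(m,c.reshape(-1,2),z)[:,:2]; q=cen(c); r=cv2.minAreaRect((P*1000).astype(np.float32))
        print(n,np.round(q,1),int(cv2.contourArea(c)),"c",plane(m,[q],z)[0,:2].round(4),"rect",np.round(r[0],1),np.round(r[1],1),round(r[2],1))
rep("pad",w,im,(30,30,60),(85,255,255),(250,120,420,280),.0105)
rep("relay",w,im,(0,0,0),(179,255,70),(200,10,260,75),.024)
rep("coil",w,im,(105,90,20),(135,255,255),(160,220,210,270),.015)
for n,roi in(("scene",(150,140,240,200)),("side",(280,300,410,420))):
    rep(n,ctrl.camera_model(n),ctrl.read_camera(n),(30,25,50),(85,255,255),roi,.0105)
E
```

```text
(295, 180) [ 41 103 116]
(369, 213) [ 42  81 136]
(183, 240) [116 146  96]
(225, 45) [19 88 32]
(238, 50) [ 0 61 21]
(235, 30) [18 83 40]
(300, 160) [ 33  32 159]
(280, 210) [ 11 213 152]
(345, 195) [30 54 38]
pad [306.  180.8] 4199 c [ 0.5415 -0.3253] rect [ 533.  -334.4] [117.6  93. ] 0.5
pad [359.3 219.7] 1109 c [ 0.5267 -0.4097] rect [ 520.9 -411.3] [39.6 75.2] 88.7
pad [339.6 261.1] 662 c [ 0.4644 -0.4168] rect [ 459.9 -407.6] [26.2 97.6] 0.9
relay [231.8  43.4] 1136 c [ 0.6371 -0.1878] rect [ 637.1 -187.9] [39.8 30.3] 43.6
coil [181.9 249.3] 415 c [ 0.3908 -0.222 ] rect [ 390.4 -221.9] [31.2 32.1] 70.4
scene [175.1 169.3] 35 c [ 0.5553 -0.415 ] rect [ 567.7 -398.2] [93.9 41.9] 61.4
side [364.  394.4] 1084 c [ 0.5518 -0.4127] rect [ 546.2 -370.3] [111.2 130.5] 1.2
side [347.  338.1] 856 c [ 0.5492 -0.3194] rect [ 547.4 -316.4] [88.6 44.3] 0.5
side [358.5 366. ] 474 c [ 0.5554 -0.3686] rect [ 548.9 -366.5] [86.4 44.5] 1.3
```

```bash
cat >> h.py <<'E'
def rep(n,m,im,lo,hi,roi,z,amin=30,k=3):
    for c in blobs(im,lo,hi,amin,roi)[:k]:
        P=plane(m,c.reshape(-1,2),z)[:,:2]; q=cen(c); r=cv2.minAreaRect((P*1000).astype(np.float32))
        print(n,np.round(q,1),int(cv2.contourArea(c)),"c",plane(m,[q],z)[0,:2].round(4),"rect",np.round(r[0],1),np.round(r[1],1),round(r[2],1))
E
python3 - <<'E'
from h import *
w=dict(np.load("w1.npz")); im=w["im"]
G=((35,70,60),(85,255,255))
rep("padc",w,im,*G,(250,120,420,280),.0105,100)
for n,rs in(("scene",[(150,140,240,200),(190,220,270,275),(340,330,440,390)]),("side",[(280,300,410,420),(310,170,370,225),(245,85,300,130)])):
    I=ctrl.read_camera(n)
    for b,roi in zip("cab",rs): rep(n+b,ctrl.camera_model(n),I,(35,55,50),(85,255,255),roi,.0105,40)
E
```

```text
padc [294.8 180. ] 755 c [ 0.5364 -0.3125] rect [ 536.2 -312.9] [37.3 39. ] 26.1
padc [367.1 213.4] 594 c [ 0.5383 -0.4143] rect [ 538.2 -414.9] [39.  32.9] 1.4
scenea [217.  249.1] 84 c [0.6288 0.0009] rect [628.1   1.2] [23.8 37.4] 85.3
sceneb [388.7 360.5] 199 c [0.5326 0.4305] rect [532.5 428.8] [24.  36.1] 85.7
sidec [356.3 397.9] 410 c [ 0.5383 -0.4161] rect [ 538.3 -415.7] [37.9 30.5] 2.7
sidec [339.1 336.7] 328 c [ 0.5362 -0.315 ] rect [ 536.  -315.1] [36.7 37. ] 18.9
```

>>> {"api": "arm_command", "payload": {
  "steps": [100,0.98,-0.315,0,0,100,0.98,-0.315,0,0,100,0.98,-0.315,0,0,100,0.98,-0.315,0,0,100,0.98,-0.315,0,0,100,0.98,-0.315,0,0,100,0,0,0.2,-1,100,0,0,0.2,-1]
}}

```text
time: 2.45
eef_pos: [0.6382, -0.1888, 0.2215]
tcp_rot: [0.946, 0.324, 0.0, 0.0]
contact_force: [-0.6, 0.9, -0.3]
opening: 0.996
finger_force: 0.0
```

>>> {"api": "arm_command", "payload": {
  "steps": [100,0,0,0.2,-1,100,0,0,0.2,-1,100,0,0,0.2,-1,100,0,0,0.2,-1,100,0,0,0.2,-1,100,0,0,0.2,-1,100,0,0,0.2,-1,100,0,0,0.2,-1]
}}

```text
time: 3.12
eef_pos: [0.637, -0.1901, 0.181]
tcp_rot: [0.746, 0.666, -0.0, -0.0]
contact_force: [-0.3, 0.4, 0.0]
opening: 1.0
finger_force: 0.0
```

>>> {"api": "arm_command", "payload": {
  "steps": [100,0,0,0.2,-1,100,0,0,0.2,-1,100,0,0,0.2,-1,100,0,0,0.2,-1,100,0,0,0.2,-1,100,0,0,0.2,-1,100,0,0,0.2,-1,100,0,0,0.2,-1]
}}

```text
time: 3.78
eef_pos: [0.637, -0.1902, 0.141]
tcp_rot: [0.428, 0.904, -0.0, -0.0]
contact_force: [0.2, -0.1, 0.4]
opening: 0.999
finger_force: 0.0
```

>>> {"api": "arm_command", "payload": {
  "steps": [100,0,0,0.2,-0.8,100,0,0,0,0]
}}

```text
time: 3.95
eef_pos: [0.6363, -0.1897, 0.1349]
tcp_rot: [0.393, 0.919, 0.0, -0.001]
contact_force: [-0.3, 0.7, -1.1]
opening: 0.996
finger_force: 0.0
```

```bash
cat >> h.py <<'E'
def pose():
    s=ctrl.get_state(); x,y,z,w=s["tcp_rot"]
    X=np.array([1-2*(y*y+z*z),2*(x*y+z*w)]); return s["eef_pos"],np.degrees(np.arctan2(X[1],X[0])),s["time"]
def go(tx,ty,tz,yaw):
    p,a,t=pose(); r=np.radians(a); d=np.array([tx,ty])-p[:2]
    u=np.array([np.cos(r)*d[0]+np.sin(r)*d[1], np.sin(r)*d[0]-np.cos(r)*d[1], p[2]-tz])/.025
    da=(yaw-a+180)%360-180
    print("now",p.round(4),"yaw",round(a,2),"t",t,"units",u.round(3),"spin",round(-np.radians(da)/.1,2))
def shot(n,view=True):
    m=ctrl.camera_model("wrist"); im=ctrl.read_camera("wrist")
    np.savez(n+".npz",im=im,**m)
    if view: cv2.imwrite(f"pics/{n}.png",im[:,:,::-1])
    return m,im
E
python3 - <<'E'
from h import *
go(.637,-.188,.003,133.6)
m,im=shot("w2")
E
```

```text
now [ 0.6363 -0.1897  0.1349] yaw 133.71 t 3.95 units [0.032 0.068 5.276] spin 0.02
```

View pics/w2.png

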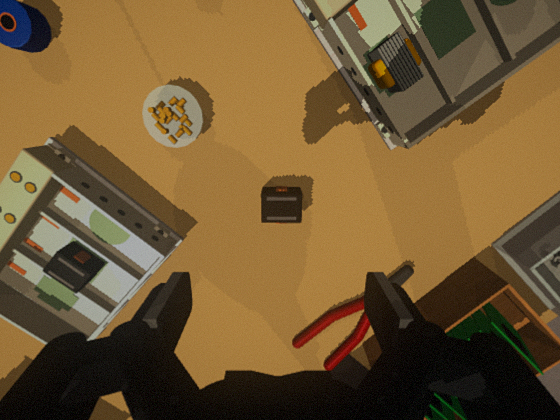

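The relay sits square under the gripper at (281,205), strips at rows ~197 and 218, aligned with the image rows. Base a's relay pad is at (447,25). I'll refine from its contour.

```bash
python3 - <<'E'
from h import *
w=dict(np.load("w2.npz")); im=w["im"]
print(proj(w,[[.637,-.188,.024],[.637,-.188,0]]).round(1))
g=cv2.cvtColor(im,cv2.COLOR_RGB2GRAY); print(g[180:230:2,272]); print(g[205,255:310:1])
rep("rel",w,im,(0,0,0),(179,255,75),(255,180,308,230),.024)
rep("str",w,im,(0,0,70),(179,60,255),(263,190,300,222),.024,10)
rep("pada",w,im,(35,70,40),(85,255,255),(400,0,490,60),.0105,100)
E
```

```text
[[279.4 208.6]
 [279.3 200.8]]
[ 80  70  68  62  28  26  33  37  47  82  66  32  36  40  34  35  43  41
  52  81  39  67 128 129 128]
[120 123 125 125 127 128  62  35  37  33  39  38  44  34  37  40  38  35
  33  36  38  39  35  35  39  33  36  31  39  37  39  36  39  39  39  35
  36  36  28  31  38  38  33  34  32  36  34  71  72  68  69  71  70  82
  93]
rel [281.5 204.1] 1351 c [ 0.6355 -0.1838] rect [ 635.7 -183.9] [35.5 32.9] 43.7
pada [444.3  24.2] 2130 c [0.6286 0.0036] rect [627.6   4.6] [32.2 39.8] 81.7
```

```bash
python3 - <<'E'
from h import *
w=dict(np.load("w2.npz")); p=plane(w,[(281.5,208.3)],.024)[0]; print(p); go(p[0],p[1],.003,133.7)
E
```

```text
[ 0.63817765 -0.18651119  0.024     ]
now [ 0.6366 -0.1897  0.1355] yaw 133.54 t 4.0 units [0.051 0.133 5.3  ] spin -0.03
```

>>> {"api": "arm_command", "payload": {
  "steps": [80,0.05,0.13,0.9,0,80,0,0,0.9,0,80,0,0,0.9,0,80,0,0,0.9,0,80,0,0,0.9,0,80,0,0,0.6,0,80,0,0,0.15,0,80,0,0,0,0],
  "squeeze": 30
}}

```text
time: 4.67
eef_pos: [0.638, -0.1858, 0.0039]
tcp_rot: [0.394, 0.919, 0.0, -0.001]
contact_force: [0.8, 0.0, 0.6]
opening: 0.801
finger_force: 0.0
```

>>> {"api": "arm_command", "payload": {
  "steps": [0,0,0,0,0,0,0,0,0,0,0,0,0,0,0,0,0,0,0,0,0,0,0,0,0,0,0,0,0,0]
}}

```text
time: 5.17
eef_pos: [0.6404, -0.1865, 0.0073]
tcp_rot: [0.393, 0.92, -0.0, 0.002]
contact_force: [-0.1, -0.4, 6.1]
opening: 0.415
finger_force: 32.0
```

>>> {"api": "arm_command", "payload": {
  "steps": [0,0,0,-0.4,0,0,0,0,-0.9,0,0,0,0,-1,0.9,0,0,0,-1,1,0,0,0,-1,1,0,0,0,0,1,0,0,0,0,1,0,0,0,0,1]
}}

```text
time: 5.83
eef_pos: [0.6387, -0.1856, 0.1135]
tcp_rot: [0.645, 0.764, 0.0, 0.0]
contact_force: [-0.0, 0.0, -0.6]
opening: 0.414
finger_force: 31.3
```

>>> {"api": "arm_command", "payload": {
  "steps": [0,0,0,0,1,0,0.9,-0.1,0,0.5,0,0.9,-0.1,0,0,0,0.9,-0.1,0,0,0,0.8,-0.1,0,0,0,0,0,0,0,0,0,0,0,0]
}}

```text
time: 6.42
eef_pos: [0.6252, -0.0976, 0.1125]
tcp_rot: [0.698, 0.716, -0.0, -0.0]
contact_force: [-0.0, -0.7, -0.7]
opening: 0.413
finger_force: 31.3
```

```bash
python3 - <<'E'
from h import *
go(.628,.002,.02,91)
m,im=shot("w3")
E
```

```text
now [ 0.6252 -0.0976  0.1125] yaw 91.43 t 6.4167 units [3.981 0.211 3.698] spin 0.08
```

View pics/w3.png

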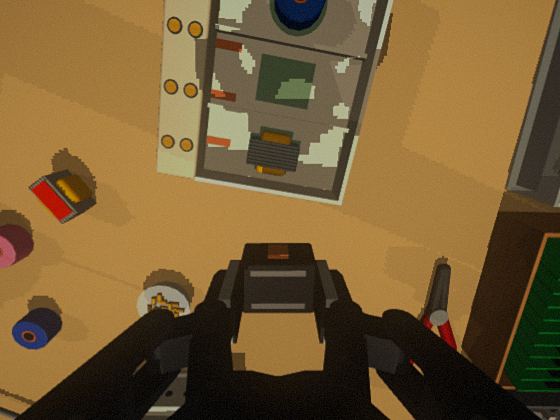

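The relay is held square between the fingers at (278,285). Base a's relay pad is at (285,80), half in shadow, and the base is turned a few degrees. I'll fit the pad and the rib direction.

```bash
python3 - <<'E'
from h import *
w=dict(np.load("w3.npz")); im=w["im"]; h=cv2.cvtColor(im,cv2.COLOR_RGB2HSV)
for p in[(270,70),(290,90),(240,60),(325,100),(285,45)]: print(p,h[p[1],p[0]])
for lo in((40,60,15),(38,70,15),(38,80,15)): rep("pad",w,im,lo,(90,255,255),(235,40,335,120),.0105,300,2)
P=plane(w,[(218,38),(366,59),(205,106),(352,127)],.02); 
for a,b in((0,1),(2,3)): d=P[b]-P[a]; print("rib",P[a,:2],P[b,:2],np.degrees(np.arctan2(d[1],d[0])))
print((P[:2].mean(0)+P[2:].mean(0))/2)
cv2.imwrite("pics/w3c.png",cv2.resize(im[0:210,150:400,::-1],(750,630)[:2],interpolation=2)[:600])
E
```

```text
(270, 70) [40 93 66]
(290, 90) [ 41  87 112]
(240, 60) [ 21  87 106]
(325, 100) [ 22  91 109]
(285, 45) [18 84 73]
pad [284.8  81. ] 2288 c [0.6279 0.0055] rect [627.9   5. ] [31.2 39.2] 81.2
pad [284.8  81. ] 2313 c [0.6279 0.0055] rect [627.9   4.9] [31.3 39.4] 81.2
pad [284.7  81.1] 2301 c [0.6279 0.0055] rect [627.9   5. ] [31.3 39.2] 81.2
rib [0.58122946 0.03071845] [0.68380938 0.02027326] -5.8140962889784555
rib [ 0.57005115 -0.01345049] [ 0.67876898 -0.02556664] -6.359134717560762
[0.62846474 0.00299365 0.02      ]
```

View pics/w3c.png

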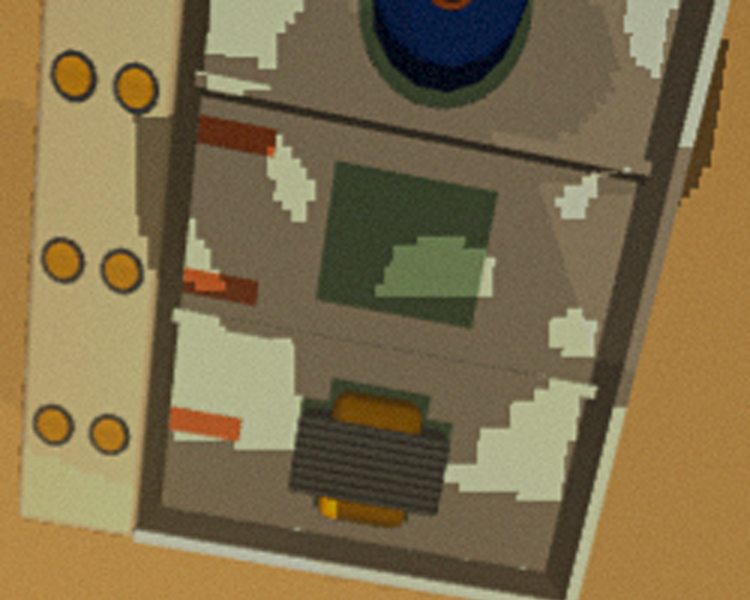

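The crop shows the pad corners cleanly. I'll cast them and check the held relay's centre against the TCP.

```bash
python3 - <<'E'
from h import *
w=dict(np.load("w3.npz")); im=w["im"]
c=np.array([(338,162),(497,190),(472,328),(317,300)])/3+[150,0]
P=plane(w,c,.0102); print(P[:,:2].round(4),P.mean(0))
for a,b in((0,1),(3,2),(3,0),(2,1)): d=P[b]-P[a]; print(np.degrees(np.arctan2(d[1],d[0])),np.hypot(*d[:2]))
g=cv2.cvtColor(im,cv2.COLOR_RGB2GRAY); print(g[240:320:2,258],g[240:320:2,300]); print(g[290,230:330:2])
for z in(.126,.130): print(plane(w,[(279,287)],z)[0], proj(w,[[.6252,-.0976,z]]))
E
```

```text
[[ 0.6113  0.0231]
 [ 0.65    0.0179]
 [ 0.6457 -0.0139]
 [ 0.6063 -0.0082]] [0.62834417 0.00472753 0.0102    ]
-7.611677276792019 0.03900664341076763
-8.260357259171288 0.0397959142842424
80.90273673622357 0.03173207225879189
82.32430172871409 0.03217197037525914
[141 130  32  32  32  27  29  24  31  26  23  35  28  43  37  55 101  98
  76  42  40  43  42  33  32  39  36  37  37  37  38  36  96  92  83  32
  52 130 123 122] [138 126  23  32  29  24  26  28  33  28  29  25  27  39  39  60  99  96
  70  33  32  37  39  35  33  36  32  36  35  32  26  36  94  93  78  29
  54 130 123 129]
[50 33 25 26 18 15 24 40 38 40 42 44 38 42 39 45 39 36 37 38 37 40 40 38
 33 31 36 35 29 36 37 35 33 40 36 36 33 34 37 29 39 35 29 25 24 28 14 45
 45 46]
[ 0.62588841 -0.09641095  0.126     ] [[277.5327794  289.07143432]]
[ 0.62580995 -0.0938463   0.13      ] [[277.51974278 293.78111241]]
```

```bash
python3 - <<'E'
from h import *
w=dict(np.load("w3.npz"))
P=plane(w,np.array([(200,97),(645,182)])/3+[150,0],.02); d=P[1]-P[0]; print("rib",np.degrees(np.arctan2(d[1],d[0])))
P=plane(w,np.array([(185,312),(595,388)])/3+[150,0],.02); d=P[1]-P[0]; print("rib",np.degrees(np.arctan2(d[1],d[0])))
go(.6276,.0025,.0175,82)
E
```

```text
rib -8.248446123327781
rib -8.625774003761428
now [ 0.6255 -0.0986  0.1126] yaw 91.37 t 6.4667 units [4.039 0.18  3.804] spin 1.63
```

>>> {"api": "arm_command", "payload": {
  "steps": [0,0.8,0.04,0,0,0,0.8,0.04,0,0,0,0.8,0.04,0,0,0,0.8,0.04,0,0,0,0.8,0.04,0,0,0,0,0,0.8,0.84,0,0,0,0.8,0.84,0,0,0,0,0]
}}

```text
time: 7.13
eef_pos: [0.6256, 0.0011, 0.0683]
tcp_rot: [0.757, 0.653, -0.003, -0.003]
contact_force: [-2.5, 0.9, -1.7]
opening: 0.41
finger_force: 31.3
```

```bash
python3 - <<'E'
from h import *
go(.6276,.0025,.0175,81.8)
E
```

```text
now [0.6256 0.0011 0.0683] yaw 81.58 t 7.1333 units [0.067 0.07  2.033] spin -0.04
```

>>> {"api": "arm_command", "payload": {
  "steps": [0,0,0,0.5,0,0,0,0,0.4,0,0,0,0,0,0,0,0,0,0,0]
}}

```text
time: 7.47
eef_pos: [0.6282, 0.0009, 0.0496]
tcp_rot: [0.756, 0.654, -0.0, -0.0]
contact_force: [-0.3, 0.0, -0.1]
opening: 0.414
finger_force: 31.3
```

```bash
python3 - <<'E'
from h import *
go(.6276,.0025,.0175,81.8)
E
```

```text
now [0.6282 0.0009 0.0496] yaw 81.7 t 7.4667 units [ 0.06  -0.033  1.285] spin -0.02
```

>>> {"api": "arm_command", "payload": {
  "steps": [0,0.06,-0.02,0.4,0,0,0,0,0.4,0,0,0,0,0.25,0,0,0,0,0.15,0,0,0,0,0.08,0,0,0,0,0,0]
}}

```text
time: 7.97
eef_pos: [0.628, 0.003, 0.0178]
tcp_rot: [0.756, 0.654, -0.0, -0.0]
contact_force: [0.2, -0.1, -0.5]
opening: 0.416
finger_force: 31.3
```

>>> {"api": "arm_command", "payload": {
  "steps": [0,0,0,0.05,0,0,0,0,0,0]
}}

```text
time: 8.13
eef_pos: [0.6287, 0.0029, 0.0174]
tcp_rot: [0.756, 0.654, 0.0, 0.0]
contact_force: [0.2, -0.1, 1.3]
opening: 0.415
finger_force: 31.5
```

>>> {"api": "arm_command", "payload": {
  "steps": [0,0,0,0.05,0,0,0,0,0,0]
}}

```text
time: 8.3
eef_pos: [0.6287, 0.0029, 0.0173]
tcp_rot: [0.756, 0.654, 0.0, 0.0]
contact_force: [-2.8, 0.5, 7.9]
opening: 0.414
finger_force: 32.2
```

>>> {"api": "arm_command", "payload": {
  "steps": [0,0,0,0.04,0,0,0,0,0,0]
}}

```text
time: 8.47
eef_pos: [0.6287, 0.0029, 0.0173]
tcp_rot: [0.756, 0.654, -0.0, -0.0]
contact_force: [-5.8, 0.5, 11.7]
opening: 0.415
finger_force: 32.7
```

Contact with the bay floor at z .0173. I'll release and lift.

>>> {"api": "arm_command", "payload": {
  "steps": [42,0,0,-0.04,0,45,0,0,-0.04,0,58,0,0,0,0,58,0,0,0,0,58,0,0,-0.5,0,58,0,0,-1,0,58,0,0,-1,0,58,0,0,-1,0]
}}

```text
time: 9.13
eef_pos: [0.6279, 0.0029, 0.1053]
tcp_rot: [0.756, 0.654, -0.0, -0.0]
contact_force: [0.9, -0.0, -0.2]
opening: 0.578
finger_force: 0.0
```

>>> {"api": "arm_command", "payload": {
  "steps": [80,0,0,-1,0,80,0,0,-1,0,80,0,0,0,0,80,0,0,0,0]
}}

```text
time: 9.47
eef_pos: [0.6296, 0.0027, 0.157]
tcp_rot: [0.756, 0.654, 0.002, 0.002]
contact_force: [-0.5, 0.1, -0.3]
opening: 0.803
finger_force: 0.0
```

```bash
python3 - <<'E'
from h import *
go(.3745,.2105,.1,90)
m,im=shot("w4",False)
cv2.imwrite("pics/w4.png",cv2.resize(im[60:360,80:480,::-1],(800,600),interpolation=2))
E
```

```text
now [0.6296 0.0027 0.157 ] yaw 81.69 t 9.4667 units [  6.751 -11.297   2.282] spin -1.45
```

View pics/w4.png

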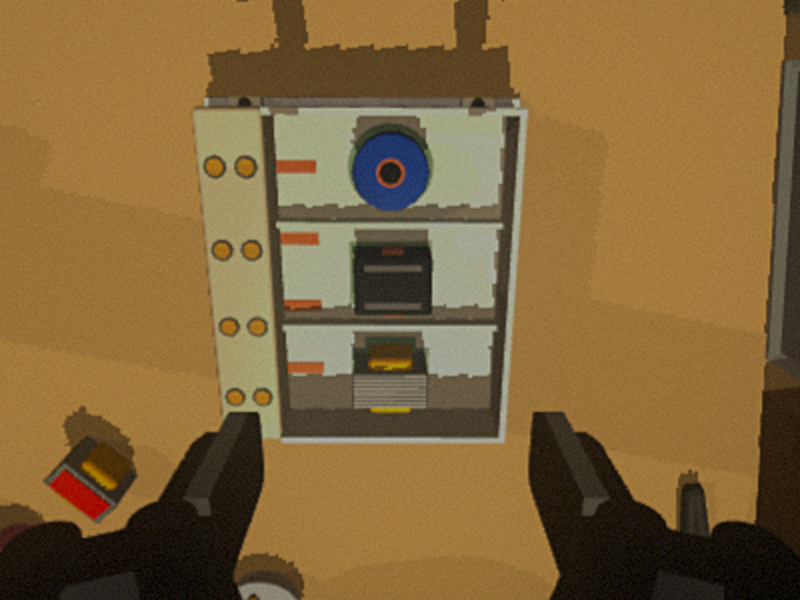

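The relay stands square in the middle bay at crop (392,288), with the pad rim visible around it. I'll check the centring numerically against the fitted coil (390,173) and transformer (390,390).

```bash
python3 - <<'E'
from h import *
w=dict(np.load("w4.npz"))
f=lambda u,v,z: plane(w,[(u/2+80,v/2+60)],z)[0,:2]
print("coil",f(390,173,.032),"relay",f(392.5,288.5,.034),"traf",f(390,391,.038))
print("mid",(f(390,173,.032)+f(390,391,.038))/2)
a,b=f(365,269,.034),f(420,268,.034); d=b-a; print(np.degrees(np.arctan2(d[1],d[0])))
d=f(390,173,.032)-f(390,391,.038); print(np.degrees(np.arctan2(d[1],d[0]))-90,np.hypot(*d))
E
```

```text
coil [0.63552601 0.05502305] relay [0.62901963 0.00369246] traf [ 0.62051123 -0.04560977]
mid [0.62801862 0.00470664]
-7.336478149277788
-8.486139556611775 0.10174677733053919
```

Within about 1 mm and 1°. Next is the good coil near base b.

>>> {"api": "arm_command", "payload": {
  "steps": [80,0.59,-0.93,0,0,80,0.59,-0.93,0,0,80,0.59,-0.93,0,0,80,0.59,-0.93,0,0,80,0.59,-0.93,0,0,80,0.59,-0.93,0,0,80,0.59,-0.93,0,0,80,0.59,-0.93,0,0]
}}

```text
time: 10.18
eef_pos: [0.4587, 0.1471, 0.152]
tcp_rot: [0.757, 0.654, -0.002, -0.001]
contact_force: [0.5, 0.6, 0.1]
opening: 0.805
finger_force: 0.0
```

>>> {"api": "arm_command", "payload": {
  "steps": [80,0.59,-0.93,0,0,80,0.59,-0.93,0,0,80,0.59,-0.93,0,0,80,0,0,0,-0.72,80,0,0,0,-0.72,80,0,0,0,0,80,0,0,0,0]
}}

```text
time: 10.77
eef_pos: [0.3976, 0.2002, 0.1527]
tcp_rot: [0.708, 0.706, -0.001, -0.001]
contact_force: [-0.6, 0.1, 0.3]
opening: 0.8
finger_force: 0.0
```

```bash
python3 - <<'E'
from h import *
go(.3745,.2105,.008,90)
m,im=shot("w5")
E
```

```text
now [0.3976 0.2002 0.1527] yaw 89.85 t 10.7667 units [ 0.408 -0.925  5.79 ] spin -0.03
```

View pics/w5.png

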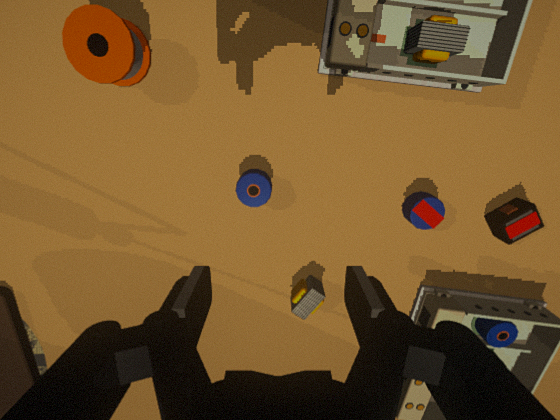

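The coil at (253,189) has no sticker. The good transformer is at (308,298) and the stickered coil at (424,210).

```bash
python3 - <<'E'
from h import *
w=dict(np.load("w5.npz")); im=w["im"]
p=plane(w,[(253.5,190)],.022)[0]; print(p)
rep("coil",w,im,(105,90,20),(135,255,255),(230,160,280,215),.013,100,1)
# trafo: core grey low sat bright
rep("traf",w,im,(0,0,0),(179,95,150),(288,270,330,325),.028,50,2)
cv2.imwrite("pics/w5c.png",cv2.resize(im[262:330,275:343,::-1],(544,544),interpolation=2))
go(p[0],p[1]-.0015,.008,90)
E
```

```text
[0.37492201 0.21252687 0.022     ]
coil [253.3 189.2] 864 c [0.374 0.211] rect [373.7 210.9] [31.5 32.6] 89.8
traf [307.5 303.3] 463 c [0.4279 0.0931] rect [426.9  93.8] [35.8 20.8] 53.6
now [0.3979 0.2002 0.153 ] yaw 89.83 t 10.8167 units [ 0.432 -0.922  5.801] spin -0.03
```

View pics/w5c.png

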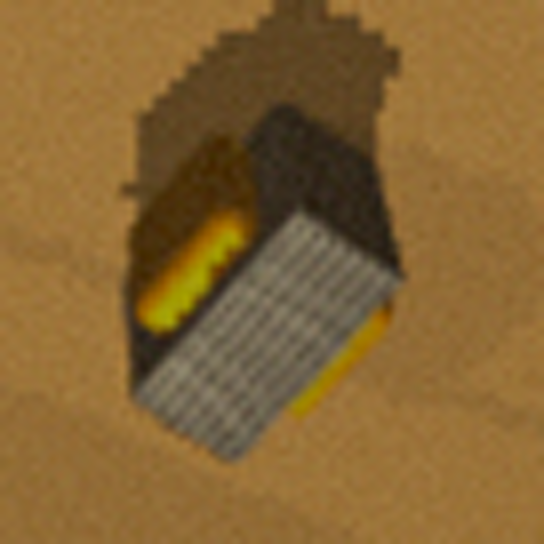

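>>> {"api": "arm_command", "payload": {
  "steps": [80,0.43,-0.92,0,0,80,0,0,0.9,0,80,0,0,0.9,0,80,0,0,0.9,0,80,0,0,0.9,0,80,0,0,0.9,0,80,0,0,0.8,0,80,0,0,0.4,0],
  "squeeze": 30
}}

```text
time: 11.48
eef_pos: [0.3737, 0.2103, 0.0088]
tcp_rot: [0.708, 0.706, -0.002, -0.001]
contact_force: [0.5, -0.0, 0.5]
opening: 0.804
finger_force: 0.0
```

```bash
python3 - <<'E'
from h import *
w=dict(np.load("w5.npz"))
P=plane(w,np.array([(303,208),(400,278),(232,462),(135,392)])/8+[275,262],.028); print("traf",P.mean(0))
for a,b in((3,0),(2,1)): d=P[b]-P[a]; print(np.degrees(np.arctan2(d[1],d[0])),np.hypot(*d[:2]))
go(.375,.211,.008,90)
E
```

```text
traf [0.4286892  0.09217081 0.028     ]
52.91392397232892 0.03478863467489197
53.712910477911976 0.035197054295129156
now [0.3737 0.2103 0.0088] yaw 89.82 t 11.4833 units [0.029 0.052 0.032] spin -0.03
```

>>> {"api": "arm_command", "payload": {
  "steps": [0,0.03,0.05,0,0,0,0,0,0,0,0,0,0,0,0,0,0,0,0,0,0,0,0,0,0,0,0,0,0,0]
}}

```text
time: 11.98
eef_pos: [0.3779, 0.2123, 0.0128]
tcp_rot: [0.707, 0.707, 0.001, 0.001]
contact_force: [0.5, 0.6, 2.7]
opening: 0.374
finger_force: 30.0
```

>>> {"api": "arm_command", "payload": {
  "steps": [0,0,0,-0.4,0,0,0,0,-0.9,0,0,0,0,-1,0,0,0,0,-1,0,0,0.3,0.4,-0.8,0,0,0.65,0.9,0,0,0,0.65,0.9,0,0,0,0.65,0.9,0,0]
}}

```text
time: 12.65
eef_pos: [0.4554, 0.269, 0.1158]
tcp_rot: [0.707, 0.707, 0.001, 0.0]
contact_force: [-0.8, -0.3, 0.3]
opening: 0.381
finger_force: 29.9
```

>>> {"api": "arm_command", "payload": {
  "steps": [0,0.65,0.9,0,0,0,0.65,0.9,0,0,0,0.65,0.9,0,0,0,0.4,0.5,0,0,0,0,0,0,0,0,0,0,0,0]
}}

```text
time: 13.15
eef_pos: [0.5343, 0.3269, 0.1144]
tcp_rot: [0.707, 0.707, -0.0, -0.0]
contact_force: [-0.2, -0.2, -0.0]
opening: 0.378
finger_force: 30.0
```

```bash
python3 - <<'E'
from h import *
go(.532,.431,.02,90)
m,im=shot("w6")
E
```

```text
now [0.5343 0.3269 0.1144] yaw 89.97 t 13.15 units [ 4.164 -0.095  3.775] spin -0.01
```

View pics/w6.png

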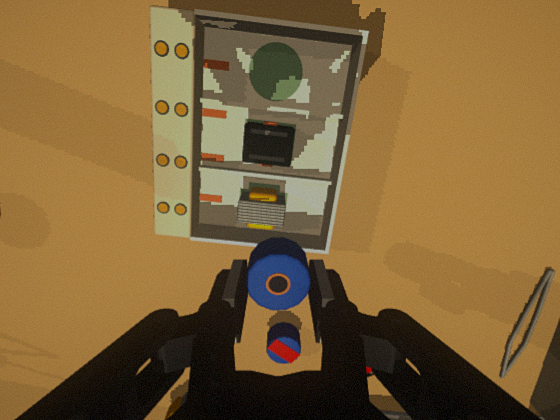

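The held coil's hole is at (278,284), base b's coil pad at (276,71). The stickered coil (285,345) is undisturbed.

```bash
python3 - <<'E'
from h import *
w=dict(np.load("w6.npz")); im=w["im"]
rep("pad",w,im,(38,70,15),(90,255,255),(235,35,315,110),.0102,200,2)
c=blobs(im,(38,70,15),(90,255,255),200,(235,35,315,110))[0]; e=cv2.fitEllipse(cv2.convexHull(c)); print(e, plane(w,[e[0]],.0102))
hol=plane(w,[(278,284)],.124)[0]; print("held",hol)
P=plane(w,[(198,104),(330,118),(195,167),(331,181)],.02)
for a,b in((0,1),(2,3)): d=P[b]-P[a]; print(np.degrees(np.arctan2(d[1],d[0])))
c=blobs(im,(100,90,20),(135,255,255),200,(235,230,320,315))[0]; print(cen(c),cv2.boundingRect(c))
E
```

```text
pad [275.4  71.1] 2319 c [0.5327 0.4369] rect [532.5 436.7] [38.5 38.6] 89.9
((275.41802978515625, 71.10359954833984), (52.90115737915039, 57.66204071044922), 176.95033264160156) [[0.53271521 0.43683864 0.0102    ]]
held [0.53452618 0.3273603  0.124     ]
-5.818882818113507
-6.015400022977662
(278.06895356895353, 275.8346698346698) (246, 238, 65, 72)
```

>>> {"api": "arm_command", "payload": {
  "steps": [0,0.875,-0.015,0,0,0,0.875,-0.015,0,0,0,0.875,-0.015,0,0,0,0.875,-0.015,0,0,0,0.875,-0.015,0,0,0,0,0,0.8,0,0,0,0,0.7,0,0,0,0,0,0]
}}

```text
time: 13.87
eef_pos: [0.5289, 0.4342, 0.0723]
tcp_rot: [0.707, 0.707, -0.004, -0.001]
contact_force: [-0.2, -0.3, -0.5]
opening: 0.374
finger_force: 30.0
```

>>> {"api": "arm_command", "payload": {
  "steps": [0,0,0,0.5,0,0,0,0,0.2,0,0,0,0,0,0,0,0,0,0,0]
}}

```text
time: 14.2
eef_pos: [0.5327, 0.4358, 0.0593]
tcp_rot: [0.708, 0.707, -0.0, -0.0]
contact_force: [0.6, 0.4, -0.2]
opening: 0.375
finger_force: 30.0
```

```bash
python3 - <<'E'
from h import *
go(.5325,.4362,.024,90)
E
```

```text
now [0.5327 0.4358 0.0593] yaw 89.92 t 14.2 units [ 0.016 -0.008  1.414] spin -0.01
```

>>> {"api": "arm_command", "payload": {
  "steps": [0,0.016,-0.01,0.5,0,0,0,0,0.4,0,0,0,0,0.25,0,0,0,0,0.15,0,0,0,0,0.08,0,0,0,0,0,0,0,0,0,0,0]
}}

```text
time: 14.78
eef_pos: [0.5325, 0.4367, 0.0246]
tcp_rot: [0.707, 0.707, 0.0, 0.0]
contact_force: [0.9, -0.3, 0.1]
opening: 0.376
finger_force: 30.0
```

>>> {"api": "arm_command", "payload": {
  "steps": [0,0,0,0.04,0,0,0,0,0,0]
}}

```text
time: 14.95
eef_pos: [0.5327, 0.4368, 0.024]
tcp_rot: [0.707, 0.707, 0.0, 0.0]
contact_force: [-0.2, -0.3, 0.2]
opening: 0.376
finger_force: 30.0
```

>>> {"api": "arm_command", "payload": {
  "steps": [0,0,0,0.04,0,0,0,0,0,0]
}}

```text
time: 15.12
eef_pos: [0.5326, 0.4367, 0.0229]
tcp_rot: [0.707, 0.707, 0.0, 0.0]
contact_force: [0.4, 0.3, -0.2]
opening: 0.381
finger_force: 30.0
```

>>> {"api": "arm_command", "payload": {
  "steps": [0,0,0,0.04,0,0,0,0,0,0]
}}

```text
time: 15.28
eef_pos: [0.5327, 0.4367, 0.0228]
tcp_rot: [0.707, 0.707, 0.0, 0.0]
contact_force: [-2.0, -2.0, 4.6]
opening: 0.378
finger_force: 30.4
```

>>> {"api": "arm_command", "payload": {
  "steps": [0,0,0,0.04,0,0,0,0,0,0]
}}

```text
time: 15.45
eef_pos: [0.5327, 0.4368, 0.0228]
tcp_rot: [0.707, 0.707, -0.0, 0.0]
contact_force: [-4.2, -2.5, 9.2]
opening: 0.376
finger_force: 30.8
```

Floor contact. I'll release, lift and look.

>>> {"api": "arm_command", "payload": {
  "steps": [42,0,0,-0.06,0,45,0,0,-0.04,0,58,0,0,0,0,58,0,0,0,0,58,0,0,-0.5,0,58,0,0,-1,0,58,0,0,-1,0,58,0,0,-1,0]
}}

```text
time: 16.12
eef_pos: [0.5322, 0.4365, 0.1118]
tcp_rot: [0.707, 0.707, -0.0, -0.0]
contact_force: [0.3, 1.0, 0.3]
opening: 0.582
finger_force: 0.0
```

>>> {"api": "arm_command", "payload": {
  "steps": [80,-0.5,-0.15,-0.5,0,80,-0.97,-0.3,-0.5,0,80,0,0,0,0,80,0,0,0,0]
}}

```text
time: 16.45
eef_pos: [0.5216, 0.3996, 0.1374]
tcp_rot: [0.708, 0.706, 0.001, 0.0]
contact_force: [0.6, 0.5, -0.1]
opening: 0.799
finger_force: 0.0
```

```bash
python3 - <<'E'
from h import *
go(.4287,.092,.13,143.3)
m,im=shot("w7",False)
cv2.imwrite("pics/w7.png",cv2.resize(im[0:300,80:480,::-1],(800,600),interpolation=2))
E
```

```text
now [0.5216 0.3996 0.1374] yaw 89.88 t 16.45 units [-12.311  -3.69    0.294] spin -9.32
```

View pics/w7.png

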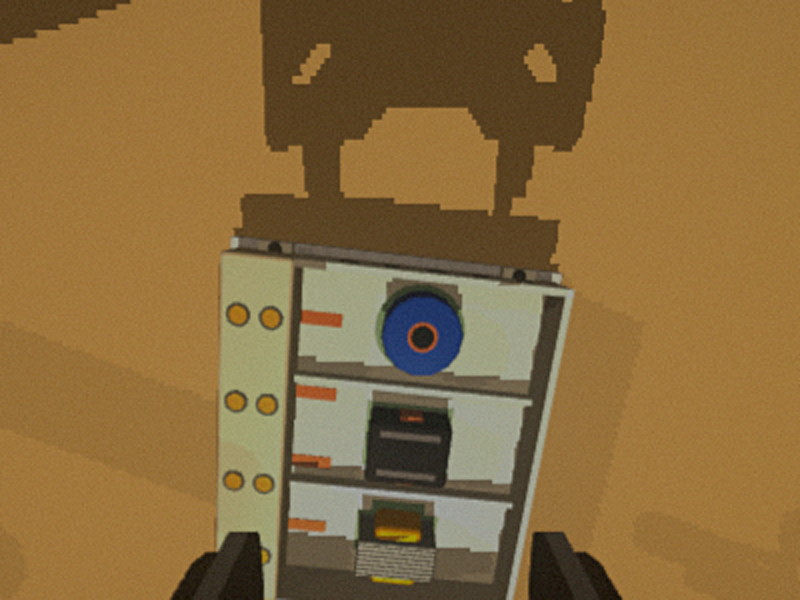

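The coil stands in base b's coil bay at crop (422,336). I'll check it against the fitted relay (408,456) and transformer (396,562), and move on to the transformer.

```bash
python3 - <<'E'
from h import *
w=dict(np.load("w7.npz"))
f=lambda u,v,z: plane(w,[(u/2+80,v/2)],z)[0,:2]
c,r,t=f(422.5,336.5,.032),f(408,456,.034),f(396,562,.038); print(c,r,t,"expect",2*r-t, r+(r-t)/np.hypot(*(r-t))*.051)
E
```

```text
[0.53312641 0.43706827] [0.52734194 0.38515692] [0.52199685 0.33489248] expect [0.53268702 0.43542136] [0.53273484 0.43587099]
```

>>> {"api": "arm_command", "payload": {
  "steps": [80,-0.95,-0.28,0,0,80,-0.95,-0.28,0,0,80,-0.95,-0.28,0,0,80,-0.95,-0.28,0,0,80,-0.95,-0.28,0,0,80,-0.95,-0.28,0,0,80,-0.95,-0.28,0,0,80,-0.95,-0.28,0,0]
}}

```text
time: 17.17
eef_pos: [0.4643, 0.2094, 0.1348]
tcp_rot: [0.707, 0.707, -0.001, -0.0]
contact_force: [0.5, 0.1, -0.1]
opening: 0.799
finger_force: 0.0
```

>>> {"api": "arm_command", "payload": {
  "steps": [80,-0.95,-0.28,0,0,80,-0.95,-0.28,0,0,80,-0.95,-0.28,0,0,80,-0.95,-0.28,0,0,80,-0.92,-0.28,0,0,80,0,0,0,-1,80,0,0,0,-1,80,0,0,0,-1]
}}

```text
time: 17.83
eef_pos: [0.4298, 0.0918, 0.1351]
tcp_rot: [0.592, 0.806, -0.0, -0.0]
contact_force: [0.3, 0.1, 0.3]
opening: 0.799
finger_force: 0.0
```

>>> {"api": "arm_command", "payload": {
  "steps": [80,0,0,0,-1,80,0,0,0,-1,80,0,0,0,-1,80,0,0,0,-1,80,0,0,0,-1,80,0,0,0,-1,80,0,0,0,-0.3,80,0,0,0,0]
}}

```text
time: 18.5
eef_pos: [0.4298, 0.0923, 0.135]
tcp_rot: [0.315, 0.949, -0.0, -0.001]
contact_force: [-0.7, 0.1, 0.6]
opening: 0.799
finger_force: 0.0
```

```bash
python3 - <<'E'
from h import *
go(.4287,.092,.012,143.3)
m,im=shot("w8",False)
print(proj(m,[[.4287,.092,.028]]))
cv2.imwrite("pics/w8.png",cv2.resize(im[140:290,180:380,::-1],(800,600),interpolation=2))
E
```

```text
now [0.4298 0.0923 0.135 ] yaw 143.28 t 18.5 units [ 0.027 -0.037  4.92 ] spin -0.0
[[276.22487665 209.88243227]]
```

View pics/w8.png

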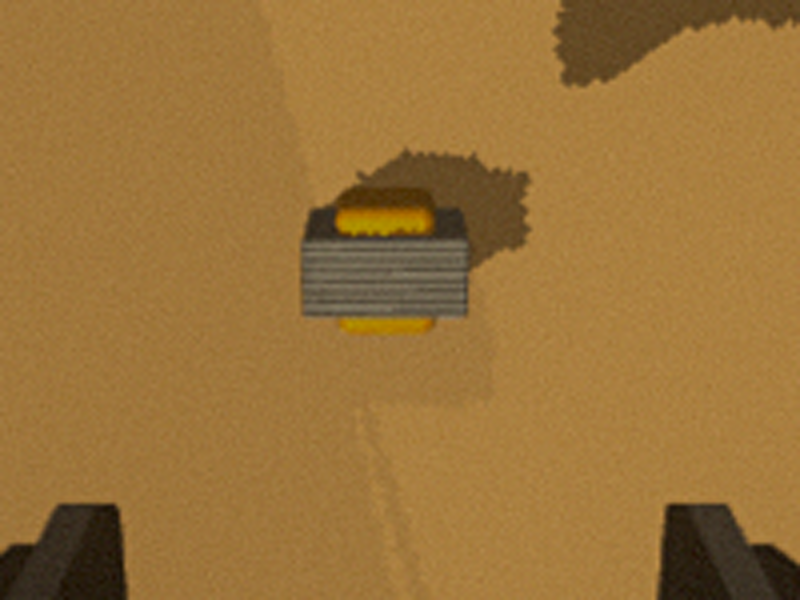

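The transformer lies square at crop (385,277), on the predicted spot, with no sticker. Grasp it.

>>> {"api": "arm_command", "payload": {
  "steps": [80,0.03,-0.03,0.9,0,80,0,0,0.9,0,80,0,0,0.9,0,80,0,0,0.9,0,80,0,0,0.8,0,80,0,0,0.4,0,80,0,0,0.1,0,80,0,0,0,0],
  "squeeze": 45
}}

```text
time: 19.22
eef_pos: [0.4284, 0.0919, 0.0125]
tcp_rot: [0.316, 0.949, -0.0, -0.001]
contact_force: [-0.6, 0.4, 0.2]
opening: 0.798
finger_force: 0.0
```

>>> {"api": "arm_command", "payload": {
  "steps": [0,0,0,0,0,0,0,0,0,0,0,0,0,0,0,0,0,0,0,0,0,0,0,0,0,0,0,0,0,0]
}}

```text
time: 19.72
eef_pos: [0.4302, 0.0917, 0.0146]
tcp_rot: [0.315, 0.949, 0.0, 0.002]
contact_force: [-0.8, -0.8, 5.6]
opening: 0.403
finger_force: 45.7
```

>>> {"api": "arm_command", "payload": {
  "steps": [0,0,0,-0.4,0,0,0,0,-0.9,0,0,0,0,-1,1,0,0,0,-1,1,0,0,0,-1,1,0,0,0,0,1,0,0,0,0,1,0,0,0,0,1]
}}

```text
time: 20.38
eef_pos: [0.4285, 0.0918, 0.1215]
tcp_rot: [0.584, 0.812, 0.0, 0.0]
contact_force: [-0.9, 0.5, -1.3]
opening: 0.406
finger_force: 45.3
```

>>> {"api": "arm_command", "payload": {
  "steps": [0,0,0,0,1,0,0,0,0,1,0,0,0,0,1,0,-0.5,0.8,0,0.1,0,-0.97,0.9,0,0,0,-0.97,0.9,0,0,0,-0.97,0.9,0,0,0,-0.97,0.8,0,0]
}}

```text
time: 21.05
eef_pos: [0.539, -0.0165, 0.1207]
tcp_rot: [0.7, 0.714, -0.0, -0.0]
contact_force: [0.7, 1.1, 0.4]
opening: 0.408
finger_force: 45.3
```

>>> {"api": "arm_command", "payload": {
  "steps": [0,-0.97,0,0,0,0,-0.97,0,0,0,0,-0.97,0,0,0,0,-0.97,0,0,0,0,-0.97,0,0,0,0,-0.97,0,0,0,0,-0.97,0,0,0,0,-0.97,0,0,0]
}}

```text
time: 21.72
eef_pos: [0.5414, -0.2102, 0.1206]
tcp_rot: [0.7, 0.714, -0.0, -0.001]
contact_force: [-0.3, 0.2, -1.1]
opening: 0.409
finger_force: 45.4
```

>>> {"api": "arm_command", "payload": {
  "steps": [0,-0.97,0,0,0,0,-0.97,0,0,0,0,-0.97,0,0,0,0,-0.97,0,0,0,0,-0.97,0,0,0,0,-0.97,0,0,0,0,-0.97,0,0,0,0,-0.97,0,0,0]
}}

```text
time: 22.38
eef_pos: [0.5452, -0.404, 0.1204]
tcp_rot: [0.7, 0.714, 0.0, -0.001]
contact_force: [0.3, -0.1, -1.1]
opening: 0.406
finger_force: 45.4
```

>>> {"api": "arm_command", "payload": {
  "steps": [0,-0.97,0,0,0,0,-0.97,0,0,0,0,-0.97,0,0,0,0,-0.9,0,0,0,0,0,0,0,0,0,0,0,0,0]
}}

```text
time: 22.88
eef_pos: [0.5468, -0.4992, 0.1201]
tcp_rot: [0.701, 0.713, 0.0, -0.001]
contact_force: [-0.2, -0.5, -1.5]
opening: 0.406
finger_force: 45.4
```

```bash
python3 - <<'E'
from h import *
go(.5383,-.415,.025,91.2)
m,im=shot("w9")
E
```

```text
now [ 0.5468 -0.4992  0.1201] yaw 90.99 t 22.8833 units [ 3.374 -0.282  3.804] spin -0.04
```

View pics/w9.png

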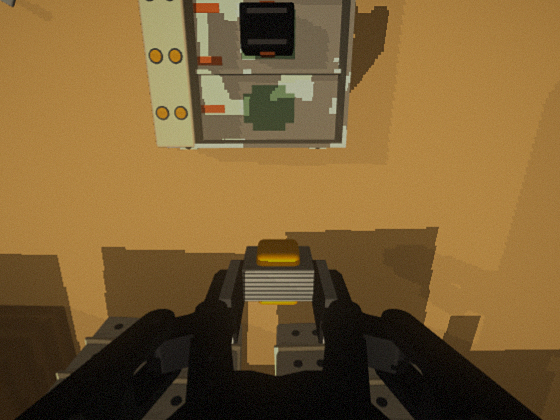

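The transformer is held square with its top at (278,286). Base c's cross pad is at (269,107), and base edges run parallel to the image rows.

```bash
python3 - <<'E'
from h import *
w=dict(np.load("w9.npz")); im=w["im"]
rep("pad",w,im,(38,65,15),(90,255,255),(225,78,315,140),.0102,200,2)
for z in(.1335,.1305): print("held",plane(w,[(278,286)],z)[0], proj(w,[[.5468,-.4992,z]]))
P=plane(w,[(196,71),(345,75),(244,270),(312,270)],.02); d=P[1]-P[0]; print(np.degrees(np.arctan2(d[1],d[0])))
g=cv2.cvtColor(im,cv2.COLOR_RGB2GRAY); print(g[260:312,255]); print(g[295,235:322:1])
E
```

```text
pad [268.6 107.1] 1834 c [ 0.5382 -0.4144] rect [ 538.1 -414.7] [39.9 32.7] 1.0
held [ 0.54701633 -0.49755941  0.1335    ] [[277.5019303  288.89716115]]
held [ 0.54704912 -0.49946506  0.1305    ] [[277.51072961 285.53212309]]
-0.45612592331500146
[ 46  40  49  50  50  47  49  41  48  50  89 135 145  81 112 149 140  81
  91 151 147 124  79 125 142 129  74 110 141 134  81  95 141 130  82  98
 142 138  93  92 144 120 135 141 134 138 139 134 135 127 135 132]
[ 22  24  24  23  28  29  25  17  41  47  88 100  94  89  95  94  91  92
  92  94  98  96  97  98  94  94  91  93 100  93  89  92  97  96  91  95
  91  94  93  93  93  93  96  93  90  89  89  90  94  93  90  92  85  96
  93  87  88  94  87  89  90  90  88  91  94  87  91  91  93  88  85  87
  86  81  90  89  90  69  33  22  23  24  18  27  20  23  26]
```

>>> {"api": "arm_command", "payload": {
  "steps": [0,0.85,-0.08,0,0,0,0.85,-0.08,0,0,0,0.85,-0.08,0,0,0,0.8,-0.05,0,0,0,0,0,0.8,0,0,0,0,0.8,0,0,0,0,0.4,0,0,0,0,0,0]
}}

```text
time: 23.6
eef_pos: [0.5371, -0.4119, 0.067]
tcp_rot: [0.7, 0.714, 0.0, -0.004]
contact_force: [-0.6, 0.0, -1.8]
opening: 0.409
finger_force: 45.4
```

>>> {"api": "arm_command", "payload": {
  "steps": [0,0,0,0.2,0,0,0,0,0,0,0,0,0,0,0]
}}

```text
time: 23.85
eef_pos: [0.5392, -0.4155, 0.0665]
tcp_rot: [0.7, 0.714, 0.0, 0.001]
contact_force: [-0.7, -0.1, -1.0]
opening: 0.404
finger_force: 45.4
```

```bash
python3 - <<'E'
from h import *
go(.538,-.4155,.026,91.0)
E
```

```text
now [ 0.5392 -0.4155  0.0665] yaw 91.08 t 23.85 units [ 1.00e-03 -4.70e-02  1.62e+00] spin 0.01
```

>>> {"api": "arm_command", "payload": {
  "steps": [0,0,-0.04,0.5,0,0,0,0,0.5,0,0,0,0,0.3,0,0,0,0,0.15,0,0,0,0,0.1,0,0,0,0,0,0,0,0,0,0,0]
}}

```text
time: 24.43
eef_pos: [0.5379, -0.4152, 0.0268]
tcp_rot: [0.7, 0.714, -0.0, 0.0]
contact_force: [-0.0, -0.5, -1.6]
opening: 0.405
finger_force: 45.4
```

>>> {"api": "arm_command", "payload": {
  "steps": [0,0,0,0.04,0,0,0,0,0,0]
}}

```text
time: 24.6
eef_pos: [0.5381, -0.4153, 0.0263]
tcp_rot: [0.7, 0.714, -0.0, 0.0]
contact_force: [-0.4, -0.5, -1.9]
opening: 0.41
finger_force: 45.4
```

>>> {"api": "arm_command", "payload": {
  "steps": [0,0,0,0.04,0,0,0,0,0,0]
}}

```text
time: 24.77
eef_pos: [0.5378, -0.4151, 0.025]
tcp_rot: [0.7, 0.714, 0.0, 0.0]
contact_force: [-0.7, -0.1, -1.7]
opening: 0.41
finger_force: 45.4
```

>>> {"api": "arm_command", "payload": {
  "steps": [0,0,0,0.04,0,0,0,0,0,0]
}}

```text
time: 24.93
eef_pos: [0.5379, -0.4152, 0.0247]
tcp_rot: [0.7, 0.714, -0.0, 0.0]
contact_force: [-1.1, 0.9, 3.4]
opening: 0.403
finger_force: 45.8
```

>>> {"api": "arm_command", "payload": {
  "steps": [0,0,0,0.04,0,0,0,0,0,0]
}}

```text
time: 25.1
eef_pos: [0.5379, -0.4152, 0.0247]
tcp_rot: [0.7, 0.714, -0.0, -0.0]
contact_force: [-3.6, 2.6, 6.9]
opening: 0.405
finger_force: 46.3
```

Contact. Release, lift, and go over to the last coil.

>>> {"api": "arm_command", "payload": {
  "steps": [42,0,0,-0.06,0,47,0,0,-0.02,0,60,0,0,0,0,60,0,0,0,0,60,0,0,-0.5,0,60,0,0,-1,0,60,0,0,-1,0,60,0,0,-1,0]
}}

```text
time: 25.77
eef_pos: [0.5377, -0.415, 0.1138]
tcp_rot: [0.7, 0.714, 0.0, -0.0]
contact_force: [-0.2, -0.4, 0.2]
opening: 0.601
finger_force: 0.0
```

>>> {"api": "arm_command", "payload": {
  "steps": [70,0,0,-1,0,70,0.9,-0.66,0,0,70,0.9,-0.66,0,0,70,0.9,-0.66,0,0,70,0.9,-0.66,0,0,70,0.9,-0.66,0,0,70,0.9,-0.66,0,0,70,0.9,-0.66,0,0]
}}

```text
time: 26.43
eef_pos: [0.4186, -0.2589, 0.1381]
tcp_rot: [0.7, 0.714, 0.0, 0.001]
contact_force: [-0.1, 0.6, -0.1]
opening: 0.702
finger_force: 0.0
```

>>> {"api": "arm_command", "payload": {
  "steps": [70,0,0,0,0,70,0,0,0,0]
}}

```text
time: 26.6
eef_pos: [0.419, -0.2591, 0.138]
tcp_rot: [0.7, 0.714, -0.0, 0.001]
contact_force: [0.1, -0.2, -0.3]
opening: 0.7
finger_force: 0.0
```

```bash
python3 - <<'E'
from h import *
go(.392,-.222,.012,90)
m,im=shot("w10")
w=dict(np.load("w1.npz")); print(plane(w,[(137,285),(115,225),(183,249)],.018)[:,:2])
E
```

```text
now [ 0.419  -0.2591  0.138 ] yaw 91.13 t 26.6 units [ 1.505 -1.051  5.04 ] spin 0.2
[[ 0.31585825 -0.18650889]
 [ 0.38720749 -0.13523182]
 [ 0.39353221 -0.22346072]]
```

View pics/w10.png

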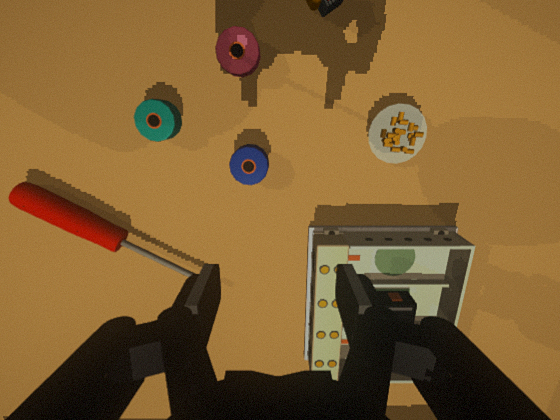

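The coil without sticker is at (248,166). The turquoise one (157,120) and the dish (397,133) are clear of the fingers.

```bash
python3 - <<'E'
from h import *
w=dict(np.load("w10.npz")); p=plane(w,[(248.5,166.7)],.022)[0]; print(p)
rep("coil",w,w["im"],(105,90,20),(135,255,255),(225,135,275,190),.013,100,1)
rep("padc",w,w["im"],(38,65,40),(90,255,255),(365,235,425,285),.0102,100,1)
go(p[0],p[1]-.001,.012,91)
E
```

```text
[ 0.39352564 -0.22299565  0.022     ]
coil [248.5 165.1] 1065 c [ 0.3927 -0.2233] rect [ 392.8 -223.5] [33. 33.] 84.8
padc [394.2 260.5] 820 c [ 0.5361 -0.3161] rect [ 536.1 -317.5] [39.2 27.9] 1.1
now [ 0.4198 -0.2602  0.1385] yaw 91.1 t 26.65 units [ 1.469 -1.023  5.059] spin 0.02
```

>>> {"api": "arm_command", "payload": {
  "steps": [70,0.72,-0.5,0,0,70,0.72,-0.5,0,0,70,0,0,0.9,0,70,0,0,0.9,0,70,0,0,0.9,0,70,0,0,0.9,0,70,0,0,0.8,0,70,0,0,0.5,0],
  "squeeze": 30
}}

```text
time: 27.32
eef_pos: [0.394, -0.2251, 0.0134]
tcp_rot: [0.701, 0.714, -0.0, -0.0]
contact_force: [-0.2, 0.0, 0.4]
opening: 0.7
finger_force: 0.0
```

>>> {"api": "arm_command", "payload": {
  "steps": [70,0,0,0.12,0,70,0,0,0,0]
}}

```text
time: 27.48
eef_pos: [0.394, -0.225, 0.0113]
tcp_rot: [0.701, 0.714, -0.0, -0.001]
contact_force: [0.2, 1.0, -0.1]
opening: 0.702
finger_force: 0.0
```

```bash
python3 - <<'E'
from h import *
go(.3932,-.2235,.012,91)
E
```

```text
now [ 0.394  -0.225   0.0113] yaw 91.06 t 27.4833 units [ 0.059 -0.03  -0.026] spin 0.01
```

>>> {"api": "arm_command", "payload": {
  "steps": [70,0.06,-0.03,0,0,0,0,0,0,0,0,0,0,0,0,0,0,0,0,0,0,0,0,0,0,0,0,0,0,0,0,0,0,0,0]
}}

```text
time: 28.07
eef_pos: [0.3938, -0.2236, 0.0132]
tcp_rot: [0.7, 0.714, 0.0, 0.001]
contact_force: [-0.8, 1.0, 6.1]
opening: 0.38
finger_force: 29.7
```

>>> {"api": "arm_command", "payload": {
  "steps": [0,0,0,-0.4,0,0,0,0,-0.9,0,0,0,0,-1,0,0,0,0,-1,0,0,-0.3,0.2,-0.9,0,0,-0.9,0.67,0,0,0,-0.9,0.67,0,0,0,-0.9,0.67,0,0]
}}

```text
time: 28.73
eef_pos: [0.4503, -0.2975, 0.1182]
tcp_rot: [0.7, 0.714, 0.0, 0.001]
contact_force: [-0.4, 0.9, 0.2]
opening: 0.379
finger_force: 29.9
```

>>> {"api": "arm_command", "payload": {
  "steps": [0,-0.9,0.67,0,0,0,-0.9,0.67,0,0,0,-0.9,0.67,0,0,0,-0.9,0.67,0,0,0,-0.9,0.67,0,0,0,0,0,0,0,0,0,0,0,0]
}}

```text
time: 29.32
eef_pos: [0.5354, -0.4081, 0.1166]
tcp_rot: [0.701, 0.714, 0.0, -0.0]
contact_force: [-0.2, 0.8, -0.2]
opening: 0.378
finger_force: 30.0
```

```bash
python3 - <<'E'
from h import *
go(.5364,-.314,.026,91)
m,im=shot("w11")
rep("padc",m,im,(38,65,15),(90,255,255),(225,30,320,130),.0102,200,3)
c=blobs(im,(100,90,20),(135,255,255),200,(225,230,330,320))[0]; b=cv2.boundingRect(c);print(cen(c),b)
E
```

```text
now [ 0.5354 -0.4081  0.1166] yaw 91.06 t 29.3167 units [3.762 0.11  3.622] spin 0.01
padc [281.1  92.2] 2126 c [ 0.5363 -0.3124] rect [ 536.2 -312.8] [38.3 38.4] 1.0
(278.1334095673718, 272.67914999047076) (246, 236, 65, 72)
```

View pics/w11.png

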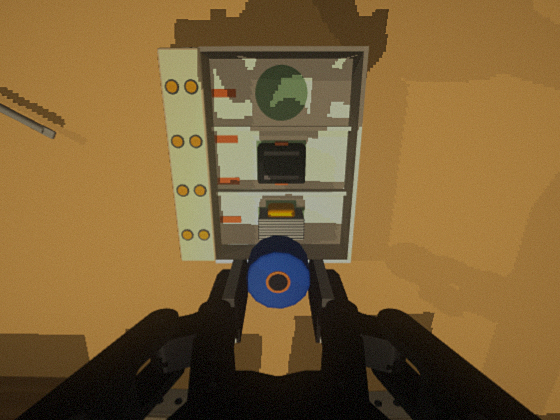

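The transformer is seated and square at (281,225). The coil is held with its hole at (278,282), and the round pad is at (281,92).

>>> {"api": "arm_command", "payload": {
  "steps": [0,0.95,0.025,0,0,0,0.95,0.025,0,0,0,0.95,0.025,0,0,0,0.88,0.025,0,0,0,0,0,0.8,0,0,0,0,0.8,0,0,0,0,0.4,0,0,0,0,0,0]
}}

```text
time: 30.03
eef_pos: [0.5336, -0.3117, 0.0638]
tcp_rot: [0.7, 0.714, -0.0, -0.003]
contact_force: [-0.2, -0.1, -0.7]
opening: 0.381
finger_force: 30.0
```

>>> {"api": "arm_command", "payload": {
  "steps": [0,0,0,0.2,0,0,0,0,0,0,0,0,0,0,0]
}}

```text
time: 30.28
eef_pos: [0.5364, -0.3148, 0.0627]
tcp_rot: [0.7, 0.714, 0.0, 0.001]
contact_force: [0.4, 0.1, -0.8]
opening: 0.379
finger_force: 30.0
```

```bash
python3 - <<'E'
from h import *
go(.5362,-.3147,.025,91)
w=dict(np.load("w11.npz")); print(plane(w,[(278,282)],.126)[0]-[.5354,-.4081,0])
E
```

```text
now [ 0.5364 -0.3148  0.0627] yaw 91.07 t 30.2833 units [ 0.005 -0.008  1.508] spin 0.01
[0.00020761 0.00148759 0.126     ]
```

>>> {"api": "arm_command", "payload": {
  "steps": [0,0,0,0.5,0,0,0,0,0.4,0,0,0,0,0.3,0,0,0,0,0.15,0,0,0,0,0.1,0,0,0,0,0.04,0,0,0,0,0,0,0,0,0,0,0]
}}

```text
time: 30.95
eef_pos: [0.5364, -0.3145, 0.0249]
tcp_rot: [0.7, 0.714, 0.0, 0.0]
contact_force: [1.1, 0.1, -0.1]
opening: 0.374
finger_force: 30.0
```

>>> {"api": "arm_command", "payload": {
  "steps": [0,0,0,0.04,0,0,0,0,0,0]
}}

```text
time: 31.12
eef_pos: [0.5363, -0.3145, 0.0239]
tcp_rot: [0.7, 0.714, 0.0, 0.0]
contact_force: [-0.3, 0.5, -0.1]
opening: 0.379
finger_force: 30.0
```

>>> {"api": "arm_command", "payload": {
  "steps": [0,0,0,0.04,0,0,0,0,0,0]
}}

```text
time: 31.28
eef_pos: [0.5364, -0.3145, 0.0233]
tcp_rot: [0.7, 0.714, 0.0, 0.0]
contact_force: [-1.1, 1.2, 1.9]
opening: 0.377
finger_force: 30.3
```

Contact is starting at z .0233. One more small step, release, then back off to look.

>>> {"api": "arm_command", "payload": {
  "steps": [0,0,0,0.03,0,0,0,0,0,0]
}}

```text
time: 31.45
eef_pos: [0.5364, -0.3146, 0.0233]
tcp_rot: [0.7, 0.714, -0.0, 0.0]
contact_force: [-2.3, 1.2, 6.2]
opening: 0.379
finger_force: 30.6
```

>>> {"api": "arm_command", "payload": {
  "steps": [42,0,0,-0.04,0,45,0,0,-0.03,0,58,0,0,0,0,58,0,0,0,0,58,0,0,-0.5,0,58,0,0,-1,0,58,0,0,-1,0,58,0,0,-1,0]
}}

```text
time: 32.12
eef_pos: [0.5359, -0.3142, 0.1125]
tcp_rot: [0.7, 0.714, -0.0, -0.0]
contact_force: [-0.6, -0.4, -0.5]
opening: 0.58
finger_force: 0.0
```

>>> {"api": "arm_command", "payload": {
  "steps": [80,-0.8,0,-0.9,0,80,-0.9,0,-0.9,0,80,-0.9,0,0,0,80,0,0,0,0,80,0,0,0,0]
}}

```text
time: 32.53
eef_pos: [0.5372, -0.3803, 0.1571]
tcp_rot: [0.701, 0.713, 0.0, 0.001]
contact_force: [0.4, -0.1, -0.8]
opening: 0.803
finger_force: 0.0
```

```bash
python3 - <<'E'
from h import *
go(.536,-.31,.1,91)
m,im=shot("w12",False)
cv2.imwrite("pics/w12.png",cv2.resize(im[20:320,80:480,::-1],(800,600),interpolation=2))
E
```

```text
now [ 0.5372 -0.3803  0.1571] yaw 90.99 t 32.5333 units [ 2.813 -0.     2.285] spin -0.0
```

View pics/w12.png

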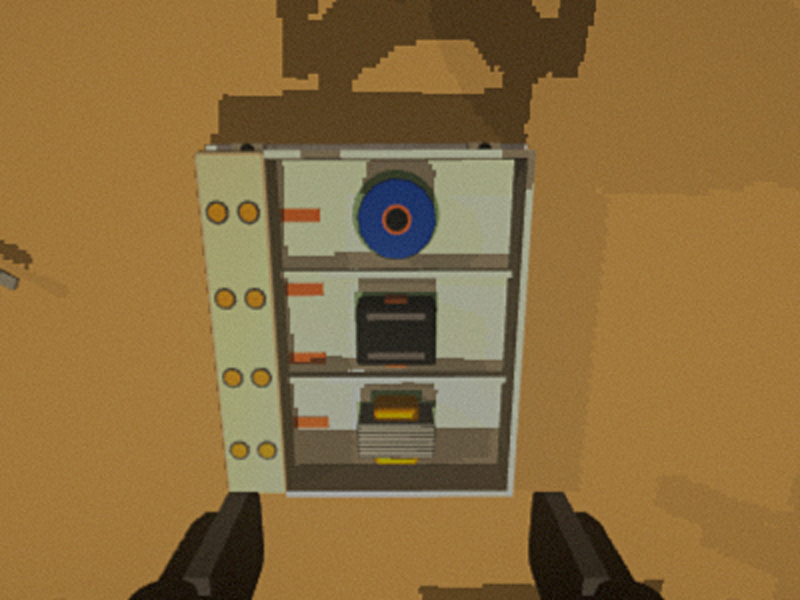

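Base c shows coil (397,219), relay (396,336) and transformer (397,442) in line and square. A numeric check, then hand in.

```bash
python3 - <<'E'
from h import *
w=dict(np.load("w12.npz"))
f=lambda u,v,z: plane(w,[(u/2+80,v/2+20)],z)[0,:2]
c,r,t=f(397,219,.032),f(396,336.5,.034),f(396.5,442,.038); a=np.radians(91.1); y=np.array([np.cos(a),np.sin(a)])*.051
print(c,r,t,"coil err",c-r-y,"traf err",t-r+y)
E
```

```text
[ 0.53697289 -0.31354879] [ 0.53742123 -0.36447518] [ 0.53850989 -0.41443914] coil err [ 5.30729198e-04 -6.42064089e-05] traf err [0.00010959 0.00102665]
```

```bash
python3 -c "
from plant import ctrl
print(ctrl.sign_off())"
```

```text
the job is handed in; nothing more can be done
None
```

All four bays are filled: relay in base a, one coil in base b, coil and transformer in base c. In the wrist-camera checks each sat within about 1.5 mm of its pad centre, the relay within about 1° of square and the transformer square by eye. The rejects were not touched, and the job was handed in at about 33 s.

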